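# Find the hidden catch in the nest box panel

### The job

One of the four round wooden discs sunk in the upturned front panel of the nest box is the hidden catch; the others are dead plugs that look the same. Feel for the one that gives, press it in with the fingertips until the green-fronted nest tray springs out by itself, then let go and move clear. Do not touch the tray, and do not pick up or shift the other things on the bench or on the panel.

Things in the scene. Friction and masses are not known exactly. Their poses are not given: they have to be found in the camera images.
- nest_box: wooden bird nest box (no roof board yet), fixed to the bench, lying on its back so that its flat front panel faces up: 220 mm (its x) x 340 mm (its y), panel top 130 mm above the bench. Origin on the bench surface under the middle of the four recesses; z up; the box reaches from x -110 to +110 mm and y -130 to +210 mm. The tray comes out of the end at -y; a 60 mm open bird entrance hole (no catch) lies at x 0, y +147 mm. The box stands at a varying place and yaw.
- recess_0 (a point): middle of round recess 0 in the panel, at the height of the panel's top face; at x +55, y +55 mm in the box frame. The hole is 50 mm across; in it lies a darker wooden disc 48 mm across whose top is 2 mm below the panel. Three discs are rigid plugs; one, a different one each time, is the catch.
- recess_1 (a point): middle of round recess 1 in the panel, at the height of the panel's top face; at x -55, y +55 mm in the box frame. The hole is 50 mm across; in it lies a darker wooden disc 48 mm across whose top is 2 mm below the panel. Three discs are rigid plugs; one, a different one each time, is the catch.
- recess_2 (a point): middle of round recess 2 in the panel, at the height of the panel's top face; at x -55, y -55 mm in the box frame. The hole is 50 mm across; in it lies a darker wooden disc 48 mm across whose top is 2 mm below the panel. Three discs are rigid plugs; one, a different one each time, is the catch.
- recess_3 (a point): middle of round recess 3 in the panel, at the height of the panel's top face; at x +55, y -55 mm in the box frame. The hole is 50 mm across; in it lies a darker wooden disc 48 mm across whose top is 2 mm below the panel. Three discs are rigid plugs; one, a different one each time, is the catch.
- catch (a joint): how far the catch disc is pressed in, m: 0 at rest, 0.007 fully in. A spring pushes it back: it starts to give at about 2.5 N and is fully in at about 6.5 N; about 5 mm of travel frees the tray, and when let go it comes back up. Only the disc that is the catch moves.
- nest_tray: spring-loaded nest tray inside the box; all that shows of it is its green front, 192 x 12 mm, 80 mm tall, flush with the -y end of the box when shut. Same axes and origin as the nest box when shut; once the catch is pressed its spring drives it 45 mm out along the box's -y in about half a second, and it stays out
- tray_edge (a point): middle of the top outer edge of the tray's green front, 94 mm above the bench; in the box frame at x 0, y -130 mm when shut, y -175 mm when fully out
- pin_tin: small round tin of panel pins, 34 mm across, 34 mm tall, standing loose on the panel about midway between the four recesses; origin at the middle of its underside
- jar: empty clear glass jar, 76 mm across, 115 mm tall, loose on the bench close to the nest box; origin at the middle of its underside
- drill: steel hand drill lying on the bench, 300 mm long, loose; origin under its middle
- clamp: black plastic bar clamp lying on the bench, 200 mm long, loose; origin under the middle of its bar
- roof_board: the nest box's plywood roof board, not yet fitted, 150 x 220 x 15 mm with a small batten on it, loose on the bench; origin under its middle
- screwdriver: red handled screwdriver lying on the bench, loose

How it is judged (in metres and radians):
On the way:
1. the catch is pressed in (value of joint catch above 0.004 m).
At the end, for the whole second after the job is handed in: the nest tray has sprung out at least 38 mm and the catch is let go (less than 1.5 mm in) (y of tray_edge in the frame of nest_box below -0.168 m and value of joint catch below 0.0015 m); the robot touches nothing.
It fails at once if the robot touches the tray (contact force between any of the fingers, the arm and nest_tray above 0.5 N).
It fails at once if another thing is lifted or shifted by more than 20 mm (distance of any of pin_tin, jar, drill, clamp, roof_board, screwdriver from where it was at the start of the episode above 0.02 m).
It also fails if it takes over 45 s, if anything falls off the work surface, if the arm or the gripper's body presses on something with over 40 N, if the wrist force passes 120 N, or if a joint passes its speed limit or range.

### The arm

A 6-joint arm with a two-finger parallel gripper is mounted at the origin on the work surface. World frame = base frame: x ahead of the robot, y to its left, z up, the work surface at z = 0. Lengths are in m, angles in degrees, forces in N, time in s.
With the tool pointing down it reaches from about 0.325 to 0.775 m from the base axis. Payload 5.5 kg.
Tool frame: the origin (TCP) lies between the finger pads; the fingertips stand 22 mm ahead of it and the grasp point (between the pads) lies 3 mm ahead of it (manip.tcp_to_tips is the distance from the TCP to the fingertips, in m); x points along the fingers, y is the direction in which the jaws open and shut, and the axes are right-handed (so a half turn about x gives the same grasp; the last joint's range is limited). The gripper opens to 85 mm and grips with 20 to 120 N. Pads are 22 mm wide; open, the fingers measure 114 mm over their backs; the gripper's body (76 mm by 85 mm) begins 54 mm behind the grasp point. The pads swing forward as they close: fully open they stand 13 mm farther back than shut.
Start: joints at [70.777, 5.22, 70.514, -0, 104.267, -3.249], TCP at [0.165, 0.577, 0.253] pointing down, gripper open.
Joint ranges: [-164.24, 164.24], [-49.07, 125.15], [9.68, 141.18], [-86.29, 266.29], [3.28, 154.24], [-151.56, 151.56]. Speed limits (degrees/s): [147.25, 147.25, 172.46, 180, 180, 180].

### API

Orientations are given as [roll, pitch, yaw] about the fixed x, y, z axes, in that order (R = Rz(yaw) Ry(pitch) Rx(roll)).
In Python, from plant import manip gives the robot as it stands.
- The arm moves only by the tool move_arm, never from a script. Its argument "moves" is a list that holds one entry, the list of rows, each a list of 7 numbers: the gripper's target within -1 to 1 (shut at 1, half-way at 0, fully open at -1), then the shift along the tool's x, y, z in mm, then the turn, a rotation vector about the tool's x, y, z in rad. In form: [[[jaw, dx, dy, dz, ax, ay, az], ...]]. A call has 1 to 8 rows; each row is the pose to reach, as a shift and turn from the pose commanded when the call began, along the tool's axes at that moment; what a row does not reach only later rows make up. A row lasts 1/12 s, in which the tool goes at most 41.7 mm and 7.16 degrees, less where a joint would pass 70% of its speed; a pose out of reach is approached as far as the arm can. A call with a gripper value outside its range is refused whole. The fingers move at their own pace and stop on an object; the grip force is fixed at half the most. Time passes only in rows, so rows that repeat a pose let the fingers close. It gives the time, the measured TCP pose, the force and the opening at its end, in the units of the state.
- manip.read_state(): the state, without advancing time (a new reading comes with each control period).
- manip.grab_frame(name): name is "scene" or "top" or "wrist"; returns the picture (400x640x3 uint8, red, green, blue); there is no depth.
- manip.camera_params(name): a dict with "mtx" (3x3 intrinsics, pixels), "cam_to_world" (4x4, takes a point from camera to world coordinates). Camera axes: x right, y up, looking along -z (the intrinsics and any distortion apply to the point x, -y, -z); pixel columns grow to the right and rows downward; lengths in m; the calibration is good to about 2 mm. The wrist camera is an equidistant fisheye: a pixel r from the principal point sees the ray r / f radians off the axis. A picture is of the moment at which its call begins: read the wrist's pose just before it. camera_params takes no time and is no camera call; for the wrist camera it gives the pose at the moment of the call.
- manip.job_done(): hands the job in, once; it reports no verdict.
The state is a dict: "time_s": time; "q": joint angles; "dq": joint speeds; "joint_efforts": joint torques, N m; "position": TCP position; "tcp_rot": TCP orientation; "wrist_force": force on the tool from outside, world axes, zero at the start; "moment": the same for the moment, N m; "gripper_width": opening from 0.0 (shut) to 1.0 (fully open).
Only numpy, scipy, OpenCV 4.12 (cv2) and the standard library are available. Lean on these libraries where they do the work, as an engineer would, in place of code of your own. Each camera call takes 0.05 s, during which the arm holds its last target.

## Working session

There is one attempt and no reset: what is moved stays moved. The work goes in short steps, Python scripts to look and compute and a tool call to move; the robot and the scene stay as the last step left them, time stands still between calls to the robot, and variables do not carry over. Pictures are saved under pics/ and viewed, and the job is handed in when it is done.

Besides the shell and the picture viewer there is one more tool, called after "Emit:" by a JSON object that holds its "method" and its "body". move_arm: Moves the arm, as the interface text tells. Its arguments: {"type":"object","properties":{"moves":{"type":"array"}},"required":["moves"]}

```bash
mkdir -p pics; python3 - <<'E'
from plant import manip
import cv2,numpy as np
print(manip.read_state())
for n in ["scene","top"]:
    im=manip.grab_frame(n); cv2.imwrite(f"pics/{n}0.png",im[:,:,::-1]); p=manip.camera_params(n); print(n,p)
E
```

```text
{'time_s': 0.0, 'q': array([ 7.07777748e+01,  5.26232807e+00,  7.05815015e+01,  2.06003743e-04,
        1.04268509e+02, -3.24945721e+00]), 'dq': array([-0.03411636,  0.04745186, -0.0493884 , -0.04614885,  0.00343831,
        0.01180484]), 'joint_efforts': array([ 9.44313410e-05, -4.58732235e+01, -4.18021882e+01, -1.77819115e-04,
        1.19476966e-02, -4.56292156e-06]), 'position': array([0.16503482, 0.57659792, 0.25216273]), 'tcp_rot': array([ -93.35133393,   89.88766099, -109.32405129]), 'wrist_force': array([ 0.21171812,  0.15443438, -0.604907  ]), 'moment': array([-0.07146372,  0.0651418 ,  0.01741577]), 'gripper_width': 0.998880066171475}
scene {'mtx': array([[422.54796393,   0.        , 322.29407285],
       [  0.        , 422.54796393, 197.37656171],
       [  0.        ,   0.        ,   1.        ]]), 'cam_to_world': array([[-0.13109589, -0.53740948,  0.83306957,  1.65770825],
       [ 0.9911612 , -0.08828388,  0.09902242,  0.14257196],
       [ 0.02033102,  0.83868767,  0.54423308,  0.8378474 ],
       [ 0.        ,  0.        ,  0.        ,  1.        ]])}
top {'mtx': array([[518.60034799,   0.        , 315.36800303],
       [  0.        , 518.60034799, 202.19339123],
       [  0.        ,   0.        ,   1.        ]]), 'cam_to_world': array([[-0.01622091,  0.98648728, -0.16303289,  0.27625911],
       [-0.99981298, -0.01428564,  0.01303583,  0.02488518],
       [ 0.01053065,  0.16321385,  0.98653451,  1.68181847],
       [ 0.        ,  0.        ,  0.        ,  1.        ]])}
```

View pics/scene0.png

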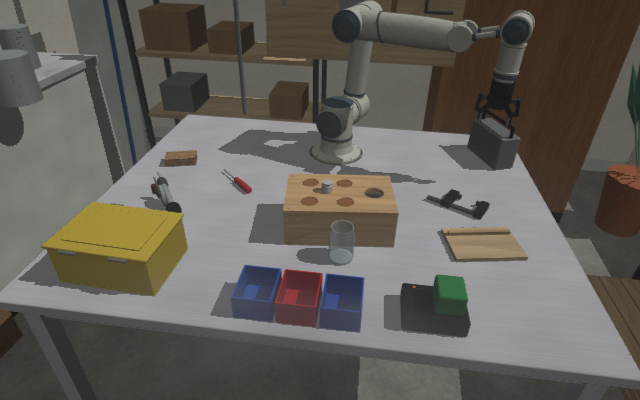

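View pics/top0.png

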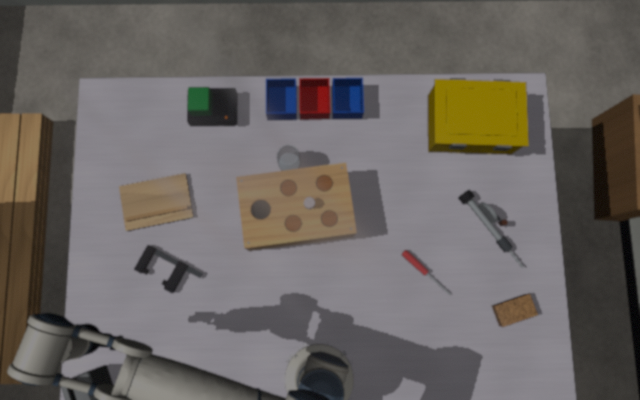

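The top view shows discs at about (288,187), (324,183), (293,222) and (329,218), the entrance at (260,209), the tin at (309,202) and the jar at (288,157). The tray end is on the right, which is world -y. Next I'll measure these.

```bash
cat > h.py <<'E'
import numpy as np,cv2
def ray(p,uv,z):
    M=p["mtx"];T=p["cam_to_world"]
    d=np.array([(uv[0]-M[0,2])/M[0,0],-(uv[1]-M[1,2])/M[1,1],-1.])
    d=T[:3,:3]@d;o=T[:3,3]
    return o+d*(z-o[2])/d[2]
E
python3 - <<'E'
from plant import manip
from h import *
from scipy.optimize import least_squares
for n,box,seeds in [("top",(225,150,370,260),[(288,187),(324,183),(293,222),(329,218),(260,209)]),("scene",(275,165,405,245),[(311,183),(309,202),(345,184),(345,202),(375,193)])]:
    im=cv2.imread(f"pics/{n}0.png").astype(int); p=manip.camera_params(n)
    for s in seeds: 
        x,y=s;w=12
        h=cv2.cvtColor(im.astype(np.uint8),cv2.COLOR_BGR2HSV)
        sub=im[y-w:y+w+1,x-w:x+w+1].sum(2).astype(float)
        t=cv2.threshold(np.clip(sub/3,0,255).astype(np.uint8),0,255,cv2.THRESH_OTSU|cv2.THRESH_BINARY_INV)[1]
        k,l,st,c=cv2.connectedComponentsWithStats(t)
        i=l[w,w]
        if i==0: print(s,"no");continue
        uv=c[i]+[x-w,y-w]; print(n,s,uv.round(1),st[i],ray(p,uv,0.128)[:2].round(4))
    a=im[box[1]:box[3],box[0]:box[2]].astype(np.uint8)
    a=cv2.resize(a,None,fx=5,fy=5,interpolation=cv2.INTER_CUBIC); cv2.imwrite(f"pics/{n}0z.png",a)
E
```

```text
top (288, 187) [288.  187.4] [  4   4  17  18 236] [0.5799 0.0869]
top (324, 183) [324.  182.4] [  4   4  18  16 230] [ 0.594  -0.0231]
top (293, 222) [292.6 222.8] [  3   5  18  17 243] [0.471  0.0739]
top (329, 218) [328.8 218. ] [  3   4  18  17 240] [ 0.4841 -0.0355]
top (260, 209) [260.  209.4] [  2   3  21  20 312] [0.5135 0.1723]
scene (311, 183) [310.2 182.2] [  3   8  17   8 100] [ 0.4871 -0.0375]
scene (309, 202) [309.2 200.9] [  4   7  17   9 125] [ 0.5971 -0.0234]
scene (345, 184) [344.1 183. ] [  3   7  16   9 101] [0.474  0.0724]
scene (345, 202) [345.  201.6] [  3   7  18  10 123] [0.5834 0.0848]
scene (375, 193) [373.7 192.6] [  1   7  20  10 156] [0.5173 0.17  ]
```

```bash
python3 -c "
import cv2
a=cv2.imread('pics/top0z.png');b=cv2.imread('pics/scene0z.png');print(a.shape,b.shape)"
```

```text
(550, 725, 3) (400, 650, 3)
```

View pics/top0z.png

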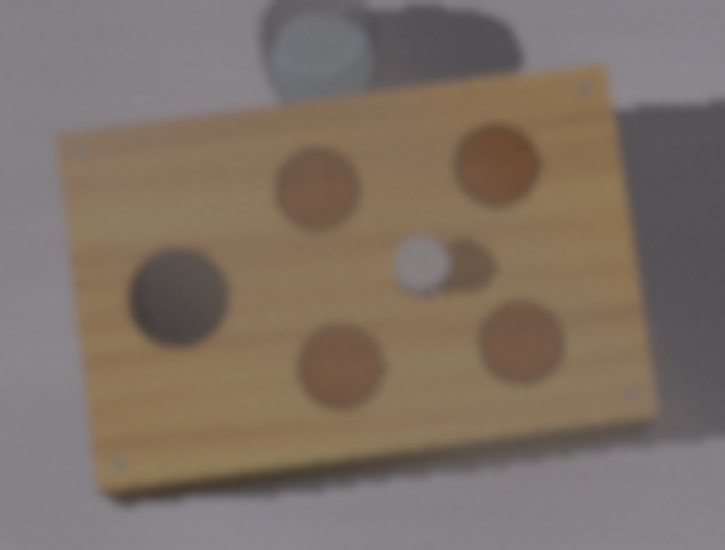

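The two views agree within about 3 mm: recess_0 is at (0.582, 0.086), r1 at (0.4725, 0.073), r2 at (0.4855, -0.0365) and r3 at (0.5955, -0.023), with a yaw of about 6.7°. Next I'll work out the shifts in tool axes.

```bash
cat >> h.py <<'E'
from scipy.spatial.transform import Rotation as Ro
T={0:(.582,.086),1:(.4725,.0732),2:(.4856,-.0365),3:(.5955,-.0233)}
def delta(s,xyz):
    R=Ro.from_euler("xyz",s["tcp_rot"],degrees=True)
    return (R.inv().apply(np.array(xyz)-s["position"])*1000).round(1)
E
python3 - <<'E'
from plant import manip
from h import *
s=manip.read_state()
print(manip.tcp_to_tips, Ro.from_euler("xyz",s["tcp_rot"],degrees=True).as_matrix().round(4))
for i in range(4): print(i,delta(s,(*T[i],.18)))
E
```

```text
0.022 [[-6.000e-04  2.752e-01  9.614e-01]
 [-1.800e-03  9.614e-01 -2.752e-01]
 [-1.000e+00 -1.800e-03 -1.000e-04]]
0 [  72.9 -356.8  535.9]
1 [  72.9 -399.2  434.1]
2 [  73.1 -501.1  476.9]
3 [  73.  -458.1  578.9]
```

Emit:
{"method": "move_arm", "body": {"moves": [[[1,0,-22,33,0,0,0],[1,0,-44,66,0,0,0],[1,0,-66,99,0,0,0],[1,0,-88,132,0,0,0],[1,0,-110,165,0,0,0],[1,0,-132,198,0,0,0],[1,0,-154,231,0,0,0],[1,0,-178,268,0,0,0]]]}}

```text
time_s: 0.77
position: [0.3727, 0.3322, 0.2529]
tcp_rot: [-149.5, 90.0, -165.5]
wrist_force: [1.0, 1.2, -0.2]
gripper_width: 0.006
```

Emit:
{"method": "move_arm", "body": {"moves": [[[1,0,-22,33,0,0,0],[1,0,-44,66,0,0,0],[1,0,-66,99,0,0,0],[1,0,-88,132,0,0,0],[1,0,-110,165,0,0,0],[1,0,-132,198,0,0,0],[1,0,-154,231,0,0,0],[1,0,-178,268,0,0,0]]]}}

```text
time_s: 1.43
position: [0.58, 0.0891, 0.2529]
tcp_rot: [-176.0, 90.0, 168.0]
wrist_force: [1.3, -0.2, -0.2]
gripper_width: -0.005
```

```bash
python3 - <<'E'
from plant import manip
from h import *
s=manip.read_state();print(s["time_s"],s["position"],s["tcp_rot"],s["q"],s["wrist_force"],s["gripper_width"])
for i in range(4): print(i,delta(s,(*T[i],.18)))
E
```

```text
1.4333 [0.57997221 0.08907958 0.25285977] [-175.98608314   89.96119053  168.0436132 ] [ 5.40387539e+00  3.18923985e+00  7.26845704e+01  1.19429612e-02
  1.04163231e+02 -6.86229024e+01] [ 1.3261348  -0.16146868 -0.16180841] -0.004601479703207728
0 [72.9 -2.4  2.8]
1 [ 72.9 -44.8 -98.9]
2 [  72.9 -146.7  -56.1]
3 [  72.8 -103.8   45.9]
```

Emit:
{"method": "move_arm", "body": {"moves": [[[1,30,-2,3,0,0,0],[1,60,-2,3,0,0,0],[1,80,-2,3,0,0,0],[1,92,-2,3,0,0,0],[1,95,-2,3,0,0,0],[1,95,-2,3,0,0,0],[1,95,-2,3,0,0,0]]]}}

```text
time_s: 2.02
position: [0.582, 0.0883, 0.1599]
tcp_rot: [20.8, 89.9, 4.9]
wrist_force: [-0.5, 0.2, 1.1]
gripper_width: -0.001
```

```bash
python3 - <<'E'
from plant import manip
from h import *
s=manip.read_state();print(s["position"],s["wrist_force"],delta(s,(*T[0],.15)))
cv2.imwrite("pics/w1.png",manip.grab_frame("wrist")[:,:,::-1])
E
```

```text
[0.58203556 0.08832643 0.15991293] [-0.45379467  0.20898122  1.1300018 ] [ 9.9 -2.3  0.6]
```

View pics/w1.png

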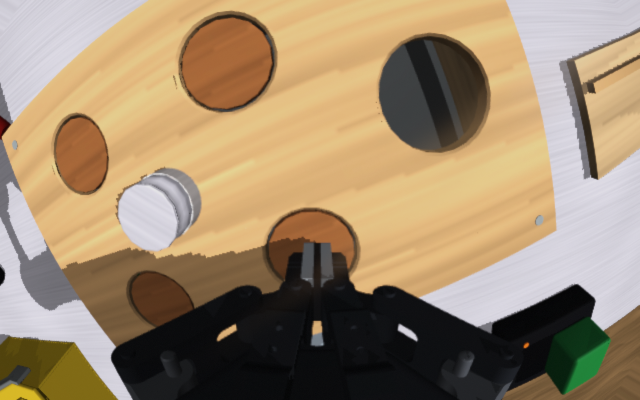

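The shut fingertips at about (318,245) sit over the middle of the recess 0 disc at about (312,247), and the tin at (155,210) is clear. I'll go down slowly and feel.

Emit:
{"method": "move_arm", "body": {"moves": [[[1,3,-2,0,0,0,0],[1,6,-2,0,0,0,0],[1,8,-2,0,0,0,0],[1,9,-2,0,0,0,0],[1,9,-2,0,0,0,0]]]}}

```text
time_s: 2.48
position: [0.5811, 0.0861, 0.1496]
tcp_rot: [18.2, 90.0, 2.3]
wrist_force: [-0.0, 0.4, 2.3]
gripper_width: 0.0
```

Emit:
{"method": "move_arm", "body": {"moves": [[[1,1,0,0,0,0,0],[1,2,0,0,0,0,0],[1,2,0,0,0,0,0]]]}}

```text
time_s: 2.73
position: [0.5812, 0.0861, 0.148]
tcp_rot: [18.7, 90.0, 2.8]
wrist_force: [-0.5, 0.5, 5.2]
gripper_width: 0.003
```

Emit:
{"method": "move_arm", "body": {"moves": [[[1,1,0,0,0,0,0],[1,1,0,0,0,0,0]]]}}

```text
time_s: 2.9
position: [0.5812, 0.0861, 0.147]
tcp_rot: [20.7, 89.9, 4.8]
wrist_force: [-2.3, -0.2, 5.3]
gripper_width: -0.002
```

Emit:
{"method": "move_arm", "body": {"moves": [[[1,1,0,0,0,0,0],[1,2,0,0,0,0,0],[1,2,0,0,0,0,0]]]}}

```text
time_s: 3.15
position: [0.5812, 0.0862, 0.145]
tcp_rot: [32.5, 89.9, 16.5]
wrist_force: [0.1, 0.4, 5.2]
gripper_width: -0.002
```

```bash
python3 - <<'E'
from plant import manip
s=manip.read_state();print(s["position"],s["wrist_force"])
E
```

```text
[0.58115754 0.08619388 0.14497532] [0.12861331 0.40043905 5.15612997]
```

The disc gives by about 5 mm at around 5 N, so this is the catch. I'll press a little further and hold, then check the tray.

Emit:
{"method": "move_arm", "body": {"moves": [[[1,1,0,0,0,0,0],[1,1.5,0,0,0,0,0],[1,1.5,0,0,0,0,0]]]}}

```text
time_s: 3.4
position: [0.5812, 0.0862, 0.1435]
tcp_rot: [30.3, 89.9, 14.3]
wrist_force: [-1.5, 0.3, 6.2]
gripper_width: -0.003
```

```bash
python3 - <<'E'
from plant import manip
from h import *
s=manip.read_state();print(s["position"],s["wrist_force"])
a=[cv2.resize(manip.grab_frame(n)[150:270,220:420,::-1],None,fx=3,fy=3) for n in("top","scene")]
cv2.imwrite("pics/c2.png",cv2.resize(np.vstack(a),(500,600)))
E
```

```text
[0.5811941  0.08621203 0.14349564] [-1.45435791  0.27192341  6.17974818]
```

View pics/c2.png

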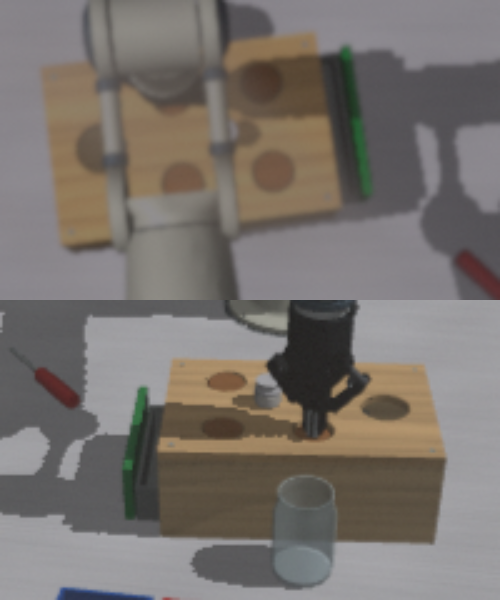

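The tray is springing out: its green front stands off the box end at right in the top view and at left in the scene view. The tin and jar haven't moved. I'll lift straight up.

Emit:
{"method": "move_arm", "body": {"moves": [[[1,-5,0,0,0,0,0],[1,-20,0,0,0,0,0],[1,-50,0,0,0,0,0],[1,-80,0,0,0,0,0],[1,-105,0,0,0,0,0],[1,-120,0,0,0,0,0],[1,-120,0,0,0,0,0],[1,-120,0,0,0,0,0]]]}}

```text
time_s: 4.17
position: [0.5813, 0.0861, 0.2629]
tcp_rot: [20.0, 89.9, 4.0]
wrist_force: [0.3, 0.2, 0.0]
gripper_width: -0.003
```

```bash
python3 - <<'E'
from plant import manip
from h import *
s=manip.read_state();print(s["time_s"],s["position"],s["wrist_force"],s["dq"])
for n in("top","scene"):
    im=manip.grab_frame(n)[:,:,::-1].copy();p=manip.camera_params(n);cv2.imwrite(f"pics/{n}3.png",im)
    h=cv2.cvtColor(im,cv2.COLOR_BGR2HSV);m=cv2.inRange(h,(45,100,40),(80,255,255))
    k,l,st,c=cv2.connectedComponentsWithStats(m)
    o=np.array([.534,.0248]);
    for i in range(1,k):
        if st[i,4]>20:
            w=ray(p,c[i],.094 if n=="top" else .05)[:2]-o
            a=np.radians(6.7);print(n,c[i],st[i],(np.array([[np.cos(a),np.sin(a)],[-np.sin(a),np.cos(a)]])@w).round(3))
a=[cv2.resize(cv2.imread(f"pics/{n}3.png")[150:270,220:420],(500,300)) for n in("top","scene")]
cv2.imwrite("pics/c3.png",np.vstack(a))
E
```

```text
4.1667 [0.58134527 0.08609417 0.26293748] [0.34760343 0.19833563 0.0227542 ] [ 1.82216610e-03  1.12543022e+00  3.07560441e+00  3.01098466e-02
 -3.07139719e-01 -2.37744270e-02]
top [198.61875     99.09791667] [188  88  22  24 480] [0.383 0.305]
top [358.3030303  175.63636364] [356 170   5  16  33] [ 0.068 -0.166]
top [363.29292929 206.84848485] [360 190   7  35  99] [-0.032 -0.167]
scene [275.38297872 193.04255319] [273 185   5  16  47] [-0.105 -0.179]
scene [271.         214.61904762] [269 212   5   6  21] [ 0.025 -0.179]
scene [451.41157025 287.30247934] [437 275  30  26 605] [0.33  0.326]
```

View pics/c3.png

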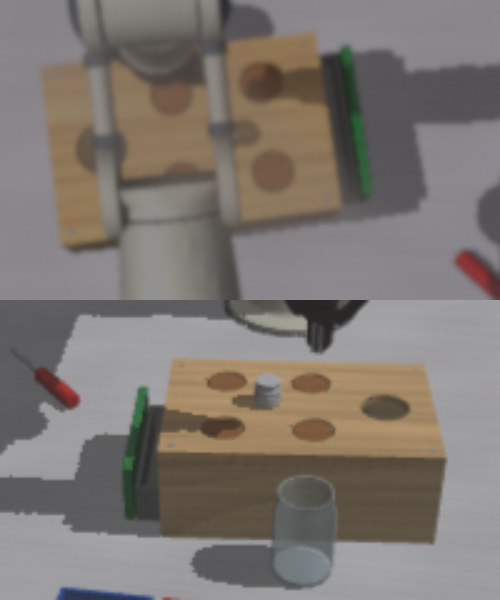

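The green front's middle is at y ≈ -0.167, so with 12 mm thickness its outer edge is at about -0.173, which means the tray is fully out. The disc is back up, the tin and jar are in place, and the gripper is clear with zero force.

```bash
python3 -c "
from plant import manip
print(manip.job_done())"
```

```text
the job is handed in; nothing more can be done
None
```

The catch was recess 0, the first disc I tried, and pressing it released the nest tray. I pressed it in about 6 mm with the fingers shut, at up to about 6 N. The tray sprang out, and I lifted the arm straight up 120 mm and handed the job in at about 4.3 s.

- **Tray:** the top view puts the middle of the green front at y ≈ -0.167 m. That puts its outer edge at about -0.173 m, past the -0.168 m limit. The scene view gave about -0.179 m, but it assumed a rough height and is less exact.
- **Catch:** its release was judged by eye from the last pictures, where the disc looks back up. I did not measure its height.
- **Clear of everything:** the wrist force was about 0 N at the end.
- **Other things:** the jar, tin and screwdriver look unmoved in the pictures. I did not check the drill, clamp or roof board after the move, but the tool moved well above the bench and touched down only at recess 0.

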